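# Dock the percussion tin on the contact pickup

### The job

On this sound-performance table, push the low red-lidded tin straight back against the timber fence, then slide it along the fence, touching it all the way, until it meets the sprung pickup pad at the fence's end. Press it onto the pad with about 8 newtons for one second, never pushing the tin against the rig (fence or pad) with more than 20 newtons, then back off gently so that the tin is left standing against both the fence and the pad. Do not lift or tip the tin, and leave the other things alone.

Things in the scene. Friction and masses are not known exactly. Their poses are not given: they have to be found in the camera images.
- tin: low round steel tin with a red lid, upright and loose on the table: 96 mm diameter, 70 mm tall, 0.45 to 0.8 kg, too wide to grasp. Origin at the centre of its underside, z up its axis; yaw means nothing. Starts 15 to 60 mm clear of the fence, near the end away from the pickup, centre at fence y -0.17 to -0.12 m. Smooth: friction about 0.35; 1 to 4 N slide it; pushed well off its centre it wedges on the fence
- fence: plywood fence fixed to the table, 460 mm long, 45 high, 20 thick, with a low foot behind. Origin on the table under the middle of its front face; y along the face towards the pickup end, x horizontally into the fence, away from the robot. Front face: plane x = 0, y -0.23 to 0.23 m. A tin touching it has its axis at x = -0.048. Tin first goes against it at y below -0.07
- pickup: aluminium bracket, 92 mm wide, 64 high, fixed square across the fence's end, on its front side. Origin on the table in the fence's front plane at fence y = +0.214 m, axes as the fence's; its 16 mm plate spans x -0.092 to 0, y 0 to 0.016. It carries a 20 mm barrel that points along -y and ends in a round rubber pad, 44 mm across
- pad_back (a point): fixed point of the bracket where the centre of the rubber pad's face would be with the barrel fully back: fence x -0.048, y +0.152, z 0.030 m. The barrel is clamped 0 to 25 mm further out (towards -y) than this, differently each time and not measured: find the pad by feel. The pad is sprung along y: about 1 mm per 3.5 N, at most 6 mm
- pedal: bystander: yellow effects pedal, 120 x 70 x 42 mm, origin centre of underside
- stone: bystander: grey stone, about 120 mm across, 62 high, to the left, origin centre of underside
- jar: bystander: tall narrow steel jar with red cap, 70 mm diameter, 130 high, origin centre of underside
There are look-alikes about, which are no part of the job. Leave any orange look-alike of the tin alone.

How it is judged:
On the way, in this order (a step that is already met when the one before it is completed fails the run):
1. the tin stands against the fence, still near the fence's far end from the pickup (x of tin in the frame of fence above -0.051 m and y of tin in the frame of fence below -0.07 m), for 0.1 s.
2. the tin, against the fence, is pressed onto the pickup pad with more than 4 N for half a second (x of tin in the frame of fence above -0.053 m and contact force between tin and pickup above 4 N), for 0.5 s.
At the end, for the whole second after the job is handed in: The tin stands upright and still, its side within 5 mm of the fence and resting in contact with the pickup pad (more than 0.1 N), nothing else holding it (contact force between tin and pickup above 0.1 N and x of tin in the frame of fence above -0.053 m and angle between tin's own z axis and vertical below 0.05 rad and linear speed of tin below 0.01 m/s); the robot touches nothing.
It fails at once if the tin is pushed against the rig (fence or pickup) with more than 20 N (contact force between tin and fence above 20 N).
It fails at once if the tin is more than 10 mm away from the fence while it travels along it (centre past fence y -0.07 m) (y of tin in the frame of fence above -0.07 m and x of tin in the frame of fence below -0.058 m).
It fails at once if the tin is lifted or tipped (height (world z) of tin above 0.012 m or angle between tin's own z axis and vertical above 0.2 rad).
It fails at once if a bystander is disturbed (pedal, stone or tall jar moved over 15 mm) (distance of any of pedal, stone, jar from where it was at the start of the episode above 0.015 m).
It also fails if it takes over 64 s, if anything falls off the work surface, if the arm or the gripper's body presses on something with over 40 N, if the wrist force passes 120 N, or if a joint passes its speed limit or range.

### The arm

A 7-joint arm with a two-finger parallel gripper is mounted at the origin on the work surface. World frame = base frame: x ahead of the robot, y to its left, z up, the work surface at z = 0. Lengths are in m, angles in rad, forces in N, time in s.
With the tool pointing down it reaches from about 0.4 to 0.85 m from the base axis. Payload 4.5 kg.
Tool frame: the origin (TCP) lies on the mounting face of the last link; the fingertips stand 166 mm ahead of it and the grasp point (between the pads) lies 147 mm ahead of it; z points along the fingers, y is the line along which they close (so a half turn about z gives the same grasp; the last joint's range is limited). The gripper opens to 88 mm and grips with 3 to 60 N. Pads are 18 mm wide; open, the fingers measure 123 mm over their backs; the gripper's body (75 mm by 187 mm) begins 45 mm behind the grasp point.
Start: joints at [1.276, 0.689, -0.195, 1.565, 0.157, 0.902, -0.215], TCP at [0.202, -0.592, 0.405] pointing down, gripper open.
Joint ranges: [-3.01, 3.01], [-0.46, 2.08], [-1.47, 1.51], [0.13, 2.56], [-1, 4.14], [0.04, 2.09], [-2.66, 2.66]. Speed limits (rad/s): [2.57, 2.57, 3.14, 3.14, 3.14, 3.14, 3.14].

### API

Orientations are given as a unit quaternion [x, y, z, w].
In Python, from plant import r, snapshot gives the robot as it stands. The module is installed in compiled form; this text tells all that it offers.
- The arm moves only by the tool move_arm, never from a script. Its argument "rows" is a list of rows, each a list of 5 numbers: the shift along the tool's x, y, z in m, then the turn about the tool's z in rad, then the finger opening in m, from 0 to 0.0881. In form: [[dx, dy, dz, spin, claw], ...]. A call has 1 to 10 rows; each row shifts and turns the commanded pose from where the row before left it, along the tool's axes as they then stand; what a row does not reach is not made up. A row lasts 1/12 s, in which the tool goes at most 41.7 mm and 7.16 degrees, less where a joint would pass 70% of its speed; a pose out of reach is approached as far as the arm can. A call with a gripper value outside its range is refused whole. The fingers move at their own pace and stop on an object; "newtons" is the grip in N (left out, the last holds). Time passes only in rows, so rows that do not move let the fingers close. It gives the time, the measured TCP pose, the force, the opening and the grip force at its end, in the units of the state.
- r.get_state(): the state, without advancing time (a new reading comes with each control period).
- snapshot(name): name is "scene" or "top"; returns a dict with "color" (420x560x3 uint8, red, green, blue), "depth" (420x560 float32, m along the optical axis (not along the pixel's ray), 0 where there is no reading), "mtx" (3x3 intrinsics, pixels), "dist" ([k1, k2, p1, p2, k3] as OpenCV has them; the pictures are not rectified), "eye" and "orientation" of the camera in the world. Camera axes: x right, y up, looking along -z (the intrinsics and any distortion apply to the point x, -y, -z); pixel columns grow to the right and rows downward; lengths in m; the calibration is good to about 2 mm. A picture is of the moment at which its call begins.
- r.finish_job(): hands the job in; it is judged then, once.
The state is a dict: "clock": time; "q": joint angles; "qd": joint speeds; "joint_torque": joint torques, N m; "tool_pos": TCP position; "eef_rot": TCP orientation; "contact_force": force on the tool from outside, world axes, zero at the start; "moment": the same for the moment, N m; "opening": opening from 0.0 (shut) to 1.0 (fully open); "finger_force": force on a finger pad.
Only numpy, scipy, OpenCV 4.12 (cv2) and the standard library are available. Lean on these libraries where they do the work, as an engineer would, in place of code of your own. Each camera call takes 0.05 s, during which the arm holds its last target. There are 200 camera calls.

## Working session

There is one attempt and no reset: what is moved stays moved. The work goes in short steps, Python scripts to look and compute and a tool call to move; the robot and the scene stay as the last step left them, time stands still between calls to the robot, and variables do not carry over. Pictures are saved under pics/ and viewed, at most 10 in all, crops included, and the job is handed in when it is done.

Besides the shell and the picture viewer there is one more tool, called after "Call:" as name(argument=value, ...) on one line, values as JSON. move_arm: Moves the arm, as the interface text tells. Its arguments: {"type":"object","properties":{"rows":{"type":"array"},"newtons":{"type":"number"}},"required":["rows"]}

```bash
mkdir -p pics
python3 - <<'E'
from plant import r, snapshot
import cv2,numpy as np,pickle
for n in("scene","top"):
    s=snapshot(n); pickle.dump(s,open(n+".pkl","wb")); cv2.imwrite(f"pics/{n}0.png",s["color"][:,:,::-1]); print(n,s["mtx"],s["dist"],s["eye"],s["orientation"])
s=r.get_state(); print(s["clock"],s["tool_pos"],s["eef_rot"],s["contact_force"],s["opening"])
E
```

```text
scene [[492.34756087   0.         276.38419292]
 [  0.         492.34756087 209.9710293 ]
 [  0.           0.           1.        ]] [0.03697359 0.         0.         0.         0.        ] [ 1.34963903 -0.21604876  1.01809364] [0.28338128 0.22523176 0.5684103  0.73883383]
top [[476.25071359   0.         275.9181766 ]
 [  0.         476.25071359 209.25267813]
 [  0.           0.           1.        ]] [-0.10974532  0.          0.          0.          0.        ] [ 0.37977078 -0.01619289  1.53626685] [-0.03291015  0.02504452  0.71350182 -0.69943181]
0.1 [ 0.20171341 -0.59126527  0.40400884] [ 9.86507674e-01  1.63713109e-01 -1.70587414e-04 -7.73450838e-04] [ 0.17763277 -0.14485752  0.49117872] 0.9984692498180435
```

View pics/scene0.png

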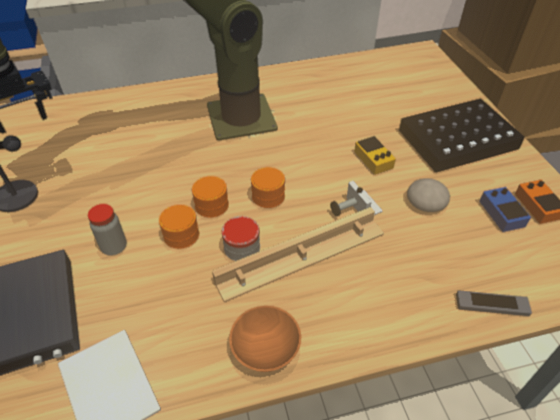

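View pics/top0.png

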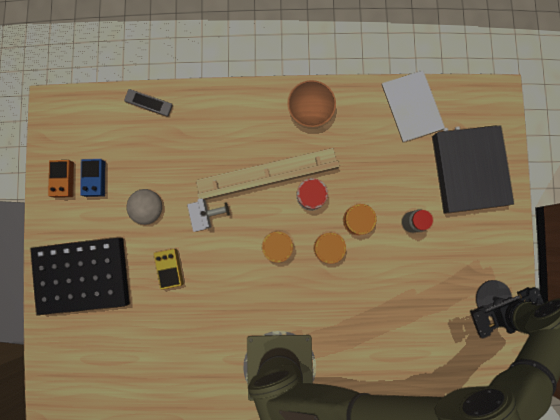

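The red-lidded low tin is at scene (241,236) and top (312,194). Things that could be taken for it:
- Orange tins at top (278,247), (330,248) and (360,220).
- The tall red-capped jar at top (418,220).
- The orange-brown bowl at top (312,104).

The fence runs in the top view from (335,160) to (198,190), and the pickup is at about (205,212). I'll measure these now.

```bash
cat > h.py <<'E'
import numpy as np,cv2
from scipy.spatial.transform import Rotation as R
def rays(s,px):
    u=cv2.undistortPoints(np.array(px,float).reshape(-1,1,2),s["mtx"],np.array(s["dist"])).reshape(-1,2)
    return np.c_[u[:,0],-u[:,1],-np.ones(len(u))]@R.from_quat(s["orientation"]).as_matrix().T
def plane(s,px,z):
    d=rays(s,px); return s["eye"]+d*((z-s["eye"][2])/d[:,2])[:,None]
def cloud(s):
    h,w=s["depth"].shape; v,u=np.mgrid[:h,:w]
    P=s["eye"]+rays(s,np.c_[u.ravel(),v.ravel()])*s["depth"].reshape(-1,1)
    P[s["depth"].ravel()==0]=np.nan
    return P.reshape(h,w,3)
def circ(s,m,z):
    c=max(cv2.findContours(m.astype(np.uint8),0,1)[0],key=cv2.contourArea)[:,0]
    p=plane(s,c,z)[:,:2]
    (x,y),rad=cv2.minEnclosingCircle(p.astype(np.float32)); return x,y,rad
E
python3 - <<'E'
from h import *; import pickle
for n in("top","scene"):
    s=pickle.load(open(n+".pkl","rb")); P=cloud(s); hsv=cv2.cvtColor(s["color"],cv2.COLOR_RGB2HSV)
    H,S,V=[hsv[...,i].astype(int) for i in range(3)]
    red=((H<5)|(H>172))&(S>150)&(V>80)
    box=np.zeros_like(red); 
    if n=="top": box[170:220,285:340]=1
    else: box[205:265,215:270]=1
    print(n,"tin lid",circ(s,red&box,.07), np.nanmedian(P[red&box],0))
    if n=="top":
        z=P[...,2]; m=(z>.034)&(z<.056); b=np.zeros_like(m); b[140:205,190:345]=1; b[183:,:212]=0
        q=P[m&b][:,:2]; q=q[np.isfinite(q).all(1)]
        rc=cv2.minAreaRect(q.astype(np.float32)); print(len(q),rc,cv2.boxPoints(rc))
        for px in[(278,247),(330,248),(360,220),(418,220),(168,268),(145,206),(203,213)]:
            print(px,P[px[1]-2:px[1]+3,px[0]-2:px[0]+3].reshape(-1,3).mean(0).round(3))
    img=s["color"][:,:,::-1]
    c=img[140:240,180:345] if n=="top" else img[165:305,200:395]
    cv2.imwrite(f"pics/{n}crop.png",cv2.resize(c,None,fx=4,fy=4,interpolation=cv2.INTER_CUBIC))
from plant import r
st=r.get_state(); print(R.from_quat(st["eef_rot"]).as_matrix().round(4))
E
```

```text
top tin lid (0.5482473969459534, -0.1131257489323616, 0.044303566217422485) [ 0.54826231 -0.11412429  0.07174148]
954 ((0.5724595785140991, -0.006017550826072693), (0.13615158200263977, 0.4129173159599304), 12.364542961120605) [[ 0.4617536   0.18107516]
 [ 0.550172   -0.22226453]
 [ 0.68316555 -0.19311026]
 [ 0.5947472   0.21022943]]
(278, 247) [ 0.384 -0.005  0.072]
(330, 248) [nan nan nan]
(360, 220) [ 0.462 -0.26   0.071]
(418, 220) [ 0.455 -0.424  0.131]
(168, 268) [0.324 0.342 0.045]
(145, 206) [nan nan nan]
(203, 213) [0.493 0.225 0.073]
scene tin lid (0.5502020716667175, -0.1130652204155922, 0.04408906400203705) [ 0.55160847 -0.11319903  0.07196938]
[[ 9.464e-01  3.230e-01 -6.000e-04]
 [ 3.230e-01 -9.464e-01  1.500e-03]
 [-1.000e-04 -1.600e-03 -1.000e+00]]
```

View pics/topcrop.png

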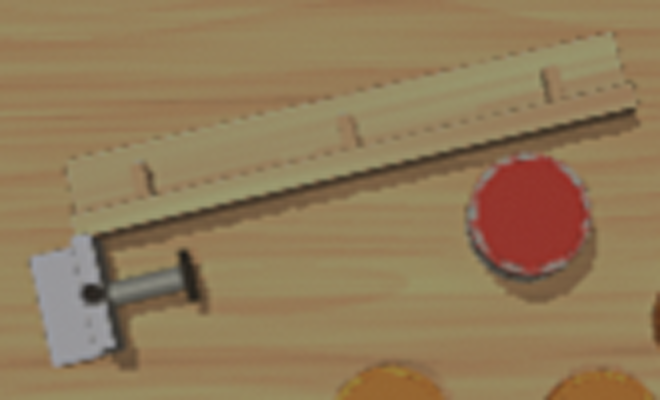

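The crop confirms the tin, with its red lid and grey side, at top (312,194). The fence's front top edge runs from about (338,167) to (204,199), and the pad disc is near (227,209). Next is the fence frame.

Run:
```python
from h import *; import pickle
s=pickle.load(open("top.pkl","rb")); P=cloud(s); z=P[...,2]
ends=plane(s,[(338.2,166.7),(203.8,199)],.045); print("hand edge",ends.round(4),np.linalg.norm(ends[0]-ends[1]))
pts=[]
for u in list(range(215,292))+list(range(330,336)):
    line=166.7+(338.2-u)/134.4*32.3
    v=[v for v in range(int(line)-8,int(line)+6) if .036<z[v,u]<.054]
    if v: pts.append((u,max(v)+.5))
pts=np.array(pts); q=plane(s,pts,.045)[:,:2]
vx,vy,x0,y0=cv2.fitLine(q.astype(np.float32),cv2.DIST_HUBER,0,.01,.01).ravel()
if vy<0: vx,vy=-vx,-vy
ey=np.array([vx,vy]); ex=np.array([vy,-vx]); print("ey",ey,"deg",np.degrees(np.arctan2(vx,vy)),"n",len(q),"res",np.std((q-[x0,y0])@ex))
O=np.array([x0,y0])
for nm,p in [("end-",ends[0,:2]),("end+",ends[1,:2]),("tin",(.549,-.1131)),("pad",plane(s,[(227,209)],.045)[0,:2]),("plateedge",plane(s,[(204,200)],.064)[0,:2])]:
    d=np.array(p)-O; print(nm,d@ex,d@ey)
e=ends[0,:2]-O; org=O+ey*(e@ey+.23); print("origin from end-",org)
# plate corners
m=(z>.055)&(z<.075); b=np.zeros_like(m); b[190:240,180:222]=1
q=P[m&b][:,:2]; rel=(q-org); print("plate x,y range",np.percentile(rel@ex,[2,98]),np.percentile(rel@ey,[2,98]))
for nm,p in [("tin",(.549,-.1131)),("orange1",(.384,-.005)),("orange3",(.462,-.26)),("orange2",plane(s,[(330,248)],.07)[0,:2]),("stone",plane(s,[(145,206)],.05)[0,:2])]:
    d=np.array(p)-org; print(nm,np.round(p,3),"fence",(d@ex).round(4),(d@ey).round(4))
```

```text
hand edge [[ 0.6337 -0.2008  0.045 ]
 [ 0.5396  0.2266  0.045 ]] 0.4375485848547014
ey [-0.2121514  0.9772368] deg -12.248459 n 83 res 0.0010234916516879437
end- 0.00017650469757531095 -0.2825334087761412
end+ -0.0011096998281405757 0.155013283729273
tin -0.06401961929663844 -0.1788960019839364
pad -0.04913018100139928 0.09043304426255908
plateedge -0.006964347542270495 0.15249668068979438
origin from end- [0.58475433 0.02396803]
plate x,y range [-0.0892123  -0.00155745] [0.20835575 0.22437489]
tin [ 0.549 -0.113] fence -0.064 -0.1264
orange1 [ 0.384 -0.005] fence -0.2023 0.0143
orange3 [ 0.462 -0.26 ] fence -0.1802 -0.2515
orange2 [ 0.378 -0.165] fence -0.2424 -0.1405
stone [0.521 0.414] fence 0.0203 0.3947
```

Call:
move_arm(rows=[[0,0,0,0.115,0],[0.018,-0.0197,0,0,0],[0.018,-0.0197,0,0,0],[0.018,-0.0197,0,0,0],[0.018,-0.0197,0,0,0],[0.018,-0.0197,0,0,0],[0.018,-0.0197,0,0,0],[0.018,-0.0197,0,0,0],[0.018,-0.0197,0,0,0],[0.018,-0.0197,0,0,0]], newtons=20)

```text
clock: 0.93
tool_pos: [0.3229, -0.3826, 0.4045]
eef_rot: [0.994, 0.107, -0.0, -0.0]
contact_force: [-0.4, -0.7, -0.8]
opening: 0.27
finger_force: 0.0
```

Call:
move_arm(rows=[[0.018,-0.0197,0,0,0],[0.018,-0.0197,0,0,0],[0.018,-0.0197,0,0,0],[0.018,-0.0197,0,0,0],[0.018,-0.0197,0,0,0],[0.018,-0.0197,0,0,0],[0.018,-0.0197,0,0,0],[0.018,-0.0197,0,0,0],[0.018,-0.0197,0,0,0],[0,0,0,0,0]])

```text
clock: 1.77
tool_pos: [0.446, -0.1711, 0.4047]
eef_rot: [0.994, 0.111, 0.001, -0.001]
contact_force: [0.5, 0.1, 1.0]
opening: -0.001
finger_force: 0.0
```

Call:
move_arm(rows=[[0.016,-0.0175,0,0,0],[0.016,-0.0175,0,0,0],[0,0,0.02,0,0],[0,0,0.02,0,0],[0,0,0.02,0,0],[0,0,0.02,0,0],[0,0,0.02,0,0],[0,0,0.02,0,0],[0,0,0,0,0],[0,0,0,0,0]])

```text
clock: 2.6
tool_pos: [0.4666, -0.1355, 0.2842]
eef_rot: [0.994, 0.107, -0.001, -0.0]
contact_force: [1.2, 0.4, 0.3]
opening: 0.007
finger_force: 0.0
```

Call:
move_arm(rows=[[0,-0.0045,0.02,0,0],[0,0,0.02,0,0],[0,0,0.02,0,0],[0,0,0.02,0,0],[0,0,0.018,0,0],[0,0,0,0,0],[0,0,0,0,0],[0,0,0,0,0]])

```text
clock: 3.27
tool_pos: [0.4666, -0.1312, 0.1881]
eef_rot: [0.994, 0.107, 0.001, 0.0]
contact_force: [0.1, 0.4, 0.6]
opening: 0.003
finger_force: 0.0
```

Run:
```python
from h import *
from plant import r, snapshot
s=snapshot("scene"); cv2.imwrite("pics/s1.png",cv2.resize(s["color"][150:300,170:400,::-1],None,fx=3,fy=3))
print(r.get_state()["tool_pos"],r.get_state()["contact_force"])
```

```text
[ 0.46664379 -0.13115748  0.18820962] [-0.35065087  0.20647167 -0.38804731]
```

View pics/s1.png

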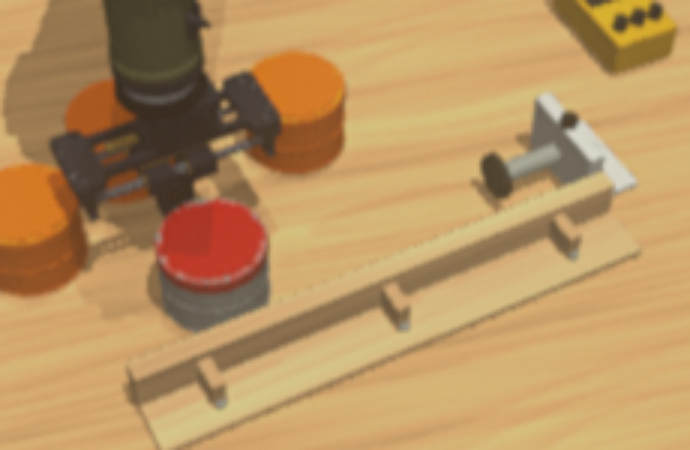

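The closed fingers stand behind the tin (crop about (190,190)), centred on it and clear of the orange tins. I'll approach and push slowly.

Call:
move_arm(rows=[[0.006,0,0,0,0],[0.006,0,0,0,0],[0.004,0,0,0,0],[0.003,0,0,0,0],[0.002,0,0,0,0],[0.002,0,0,0,0],[0.002,0,0,0,0],[0.002,0,0,0,0],[0.002,0,0,0,0],[0.002,0,0,0,0]])

```text
clock: 4.15
tool_pos: [0.4956, -0.1245, 0.1866]
eef_rot: [0.994, 0.106, -0.001, -0.0]
contact_force: [-2.4, -0.3, 0.9]
opening: 0.004
finger_force: 1.2
```

Call:
move_arm(rows=[[0.001,0,0,0,0],[0.001,0,0,0,0],[0.001,0,0,0,0],[0.001,0,0,0,0]])

```text
clock: 4.48
tool_pos: [0.5004, -0.1234, 0.1866]
eef_rot: [0.994, 0.107, -0.0, -0.0]
contact_force: [-1.5, 0.5, -0.7]
opening: 0.004
finger_force: 0.9
```

Call:
move_arm(rows=[[0.001,0,0,0,0],[0.001,0,0,0,0],[0.001,0,0,0,0]])

```text
clock: 4.73
tool_pos: [0.5034, -0.1228, 0.1867]
eef_rot: [0.994, 0.107, 0.0, 0.0]
contact_force: [-2.7, -0.7, -0.9]
opening: 0.006
finger_force: 0.8
```

Call:
move_arm(rows=[[0.001,0,0,0,0],[0.001,0,0,0,0]])

```text
clock: 4.9
tool_pos: [0.5053, -0.1224, 0.1867]
eef_rot: [0.994, 0.107, 0.0, 0.0]
contact_force: [-1.8, -0.7, -1.4]
opening: 0.009
finger_force: 0.8
```

Call:
move_arm(rows=[[0.001,0,0,0,0],[0.001,0,0,0,0]])

```text
clock: 5.07
tool_pos: [0.5073, -0.1219, 0.1867]
eef_rot: [0.994, 0.107, 0.0, 0.0]
contact_force: [-1.4, -0.3, -1.1]
opening: 0.007
finger_force: 0.8
```

Run:
```python
from h import *
from plant import r, snapshot
s=snapshot("scene"); hsv=cv2.cvtColor(s["color"],cv2.COLOR_RGB2HSV).astype(int); H,S,V=hsv[...,0],hsv[...,1],hsv[...,2]
red=((H<5)|(H>172))&(S>150)&(V>60); b=np.zeros_like(red); b[200:265,205:280]=1
x,y,ra=circ(s,red&b,.07); d=np.array([x,y])-[.5848,.0240]; print(x,y,ra,d@[.9772,.2122],d@[-.2122,.9772])
print(r.get_state()["tool_pos"],r.get_state()["contact_force"])
```

```text
0.5648347735404968 -0.10935761034488678 0.042412206530570984 -0.04780850421141146 -0.12608043577431677
[ 0.50747723 -0.12186696  0.18673031] [-3.07776477 -0.02431463 -1.43885433]
```

Call:
move_arm(rows=[[0.001,0,0,0,0],[0,0,0,0,0]])

```text
clock: 5.28
tool_pos: [0.5083, -0.1217, 0.1867]
eef_rot: [0.994, 0.107, 0.0, 0.0]
contact_force: [-0.6, 0.2, -0.4]
opening: 0.005
finger_force: 0.7
```

Call:
move_arm(rows=[[0.001,0,0,0,0],[0,0,0,0,0]])

```text
clock: 5.45
tool_pos: [0.5087, -0.1217, 0.1867]
eef_rot: [0.994, 0.107, -0.001, 0.0]
contact_force: [-3.3, -0.0, 1.0]
opening: 0.006
finger_force: 1.5
```

Call:
move_arm(rows=[[0.001,0,0,0,0],[0,0,0,0,0]])

```text
clock: 5.62
tool_pos: [0.509, -0.1216, 0.1867]
eef_rot: [0.994, 0.106, -0.002, 0.0]
contact_force: [-5.0, -1.4, 1.5]
opening: 0.003
finger_force: 2.5
```

Contact with the fence shows as about 5 N. I'll press a touch more, back off, lift over, and go round to the tin's end side.

Call:
move_arm(rows=[[0.001,0,0,0,0],[0,0,0,0,0],[-0.002,0,0,0,0],[-0.004,0,0,0,0],[-0.01,0,0,0,0],[-0.01,0,0,0,0],[0,0,-0.025,0,0],[0,0,-0.03,0,0],[0,0,-0.03,0,0],[0,0,0,0,0]])

```text
clock: 6.45
tool_pos: [0.488, -0.1269, 0.2763]
eef_rot: [0.994, 0.107, 0.006, 0.001]
contact_force: [0.2, -0.2, 0.1]
opening: 0.003
finger_force: 0.0
```

Run:
```python
from h import *
from plant import r, snapshot
s=snapshot("scene"); hsv=cv2.cvtColor(s["color"],cv2.COLOR_RGB2HSV).astype(int); H,S,V=hsv[...,0],hsv[...,1],hsv[...,2]
red=((H<5)|(H>172))&(S>150)&(V>60); b=np.zeros_like(red); b[200:275,205:280]=1
x,y,ra=circ(s,red&b,.07); d=np.array([x,y])-[.5848,.0240]; print(x,y,ra,d@[.9772,.2122],d@[-.2122,.9772])
t=r.get_state(); p=t["tool_pos"]; d=p[:2]-np.array([.5848,.0240]); print(p,d@[.9772,.2122],d@[-.2122,.9772],t["q"],t["contact_force"])
```

```text
0.5659229755401611 -0.11079594492912292 0.04261675104498863 -0.047050327816114415 -0.1277168927943611
[ 0.48752669 -0.12676313  0.27438176] -0.12704741142042802 -0.12668433701986492 [ 0.20156515  0.74909409 -0.06286883  2.04601782  0.12691007  0.34105874
 -1.32067732] [ 0.52060812  0.23718202 -0.21441502]
```

Call:
move_arm(rows=[[0,0.021,0,0,0],[0,0.021,0,0,0],[0.016,0.021,0,0,0],[0.016,0.021,0,0,0],[0.016,0,0,0,0],[0.016,0,0,0,0],[0,0,0,0.12,0],[0,0,0,0.12,0],[0,0,0,0.12,0],[0,0,0,0.12,0]])

```text
clock: 7.33
tool_pos: [0.5664, -0.1949, 0.2705]
eef_rot: [0.991, -0.135, 0.0, -0.0]
contact_force: [-0.9, 0.3, -0.4]
opening: 0.01
finger_force: 0.0
```

Call:
move_arm(rows=[[0,0,0,0.12,0],[0,0,0,0.12,0],[0,0,0,0.12,0],[0,0,0,0.12,0],[0,0,0,0.12,0],[0,0,0,0.12,0],[0,0,0,0.12,0],[0,0,0,0.12,0],[0,0,0,0.12,0],[0,0,0,0.12,0]])

```text
clock: 8.17
tool_pos: [0.5663, -0.1949, 0.2706]
eef_rot: [0.741, -0.671, 0.0, 0.0]
contact_force: [0.3, 0.1, -0.1]
opening: 0.004
finger_force: 0.0
```

Call:
move_arm(rows=[[0,0,0,0.12,0],[0,0,0,0.033,0],[0,0,0,0,0],[0,0,0,0,0]])

```text
clock: 8.5
tool_pos: [0.5661, -0.1949, 0.2711]
eef_rot: [-0.691, 0.723, -0.0, -0.0]
contact_force: [0.2, -0.1, 0.2]
opening: 0.005
finger_force: 0.0
```

Run:
```python
from h import *
from plant import r
t=r.get_state(); p=t["tool_pos"]; d=p[:2]-np.array([.5848,.0240]); print(p,d@[.9772,.2122],d@[-.2122,.9772],t["q"],t["contact_force"])
M=R.from_quat(t["eef_rot"]).as_matrix(); print(M.round(3))
F=np.array([[.9772,.2122,0],[-.2122,.9772,0],[0,0,1]]); print("fence axes in tool coords (rows ex,ey,z)\n",(F@M).round(3))
```

```text
[ 0.56614533 -0.1949467   0.27112536] -0.0646898321112678 -0.2099961951714904 [ 0.04509721  0.87436278  0.37917794  1.77081685 -0.52666021  0.59896962
 -2.44369285] [ 0.16448159 -0.05750643  0.21255221]
[[-0.045 -0.999 -0.   ]
 [-0.999  0.045 -0.001]
 [ 0.001  0.    -1.   ]]
fence axes in tool coords (rows ex,ey,z)
 [[-0.256 -0.967 -0.   ]
 [-0.967  0.256 -0.   ]
 [ 0.001  0.    -1.   ]]
```

Joint 7 is heading for its limit this way, so I'll make the half turn back and push with the opposite face.

Call:
move_arm(rows=[[0,0,0,-0.12,0],[0,0,0,-0.12,0],[0,0,0,-0.12,0],[0,0,0,-0.12,0],[0,0,0,-0.12,0],[0,0,0,-0.12,0],[0,0,0,-0.12,0],[0,0,0,-0.12,0],[0,0,0,-0.12,0],[0,0,0,-0.12,0]])

```text
clock: 9.33
tool_pos: [0.5661, -0.1954, 0.2717]
eef_rot: [0.979, -0.204, 0.0, 0.0]
contact_force: [-0.8, -1.7, 0.6]
opening: 0.001
finger_force: 0.0
```

Call:
move_arm(rows=[[0,0,0,-0.12,0],[0,0,0,-0.12,0],[0,0,0,-0.12,0],[0,0,0,-0.12,0],[0,0,0,-0.12,0],[0,0,0,-0.12,0],[0,0,0,-0.12,0],[0,0,0,-0.12,0],[0,0,0,-0.12,0],[0,0,0,-0.12,0]])

```text
clock: 10.17
tool_pos: [0.5661, -0.1955, 0.2718]
eef_rot: [0.923, 0.384, 0.0, 0.0]
contact_force: [-0.4, -0.1, 0.1]
opening: 0.005
finger_force: 0.0
```

Call:
move_arm(rows=[[0,0,0,-0.12,0],[0,0,0,-0.12,0],[0,0,0,-0.12,0],[0,0,0,-0.12,0],[0,0,0,-0.12,0],[0,0,0,-0.12,0],[0,0,0,-0.022,0],[0,0,0,0,0],[0,0,0,0,0]])

```text
clock: 10.92
tool_pos: [0.566, -0.1953, 0.2717]
eef_rot: [0.725, 0.689, 0.0, 0.0]
contact_force: [0.4, -0.4, -0.0]
opening: 0.002
finger_force: 0.0
```

```bash
cat > st.py <<'E'
from h import *
from plant import r
t=r.get_state(); p=t["tool_pos"]; d=p[:2]-np.array([.5848,.0240]); print(t["clock"],p,"fence",d@[.9772,.2122],d@[-.2122,.9772],np.round(t["q"],2))
M=R.from_quat(t["eef_rot"]).as_matrix()
F=np.array([[.9772,.2122,0],[-.2122,.9772,0],[0,0,1]]); print("fence force",F@t["contact_force"],"\naxes in tool (ex,ey,z)\n",(F@M).round(3))
E
python3 st.py
```

```text
10.9167 [ 0.56602106 -0.19533647  0.27170835] fence -0.06489397927140704 -0.2103507073742522 [ 0.51  0.86 -0.45  1.75  0.57  0.66 -0.31]
fence force [ 0.26175877 -0.46902791 -0.0164048 ] 
axes in tool (ex,ey,z)
 [[ 0.261  0.965  0.   ]
 [ 0.965 -0.261 -0.   ]
 [ 0.     0.    -1.   ]]
```

Call:
move_arm(rows=[[0,0,0.02,0,0],[0,0,0.02,0,0],[0,0,0.02,0,0],[0,0,0.015,0,0],[0,0,0.01,0,0],[0.0048,-0.0013,0,0,0],[0.0048,-0.0013,0,0,0],[0.0048,-0.0013,0,0,0],[0.0029,-0.0008,0,0,0],[0.0019,-0.0005,0,0,0]])

```text
clock: 11.75
tool_pos: [0.5621, -0.1748, 0.1877]
eef_rot: [0.724, 0.69, 0.001, 0.0]
contact_force: [-0.3, -0.1, 0.8]
opening: 0.01
finger_force: 0.0
```

Call:
move_arm(rows=[[0.0019,-0.0005,0,0,0],[0.0019,-0.0005,0,0,0],[0.0019,-0.0005,0,0,0],[0.0019,-0.0005,0,0,0],[0.0019,-0.0005,0,0,0],[0.0019,-0.0005,0,0,0],[0.0019,-0.0005,0,0,0],[0.0019,-0.0005,0,0,0]])

```text
clock: 12.42
tool_pos: [0.5584, -0.161, 0.1868]
eef_rot: [0.724, 0.69, -0.0, 0.0]
contact_force: [0.0, -2.5, 1.1]
opening: 0.004
finger_force: 1.4
```

```bash
python3 st.py
```

```text
12.4167 [ 0.55838322 -0.16098335  0.18678173] fence -0.0650679409012508 -0.17516008599714655 [ 0.39  0.97 -0.33  1.82  0.65  0.46 -0.45]
fence force [-0.53192705 -2.44979389  1.05809401] 
axes in tool (ex,ey,z)
 [[ 0.26   0.966 -0.   ]
 [ 0.966 -0.26  -0.001]
 [-0.001 -0.    -1.   ]]
```

Call:
move_arm(rows=[[0.0029,-0.0008,0,0,0],[0.0034,-0.0009,0,0,0],[0.0034,-0.0009,0,0,0],[0.0034,-0.0009,0,0,0],[0.0034,-0.0009,0,0,0],[0.0034,-0.0009,0,0,0],[0.0034,-0.0009,0,0,0],[0.0034,-0.0009,0,0,0],[0.0034,-0.0009,0,0,0],[0.0034,-0.0009,0,0,0]])

```text
clock: 13.25
tool_pos: [0.5511, -0.1261, 0.1867]
eef_rot: [0.724, 0.69, -0.0, 0.0]
contact_force: [-0.4, -3.1, 2.3]
opening: 0.007
finger_force: 1.6
```

```bash
cat > tin.py <<'E'
from h import *
from plant import snapshot
import sys
s=snapshot("scene"); hsv=cv2.cvtColor(s["color"],cv2.COLOR_RGB2HSV).astype(int); H,S,V=hsv[...,0],hsv[...,1],hsv[...,2]
red=((H<5)|(H>172))&(S>150)&(V>60); b=np.zeros_like(red); b[150:275,200:400]=1
x,y,ra=circ(s,red&b,.07); d=np.array([x,y])-[.5848,.0240]; print("tin",x,y,ra,"fence",d@[.9772,.2122],d@[-.2122,.9772])
if len(sys.argv)>1: cv2.imwrite(sys.argv[1],cv2.resize(s["color"][130:300,190:420,::-1],None,fx=3,fy=3))
E
python3 st.py; python3 tin.py
```

```text
13.25 [ 0.55114123 -0.12610026  0.18674313] fence -0.06474262718863551 -0.13953558499083546 [ 0.32  0.96 -0.3   1.87  0.66  0.41 -0.52]
fence force [-1.08497693 -2.88581368  2.25746526] 
axes in tool (ex,ey,z)
 [[ 0.259  0.966 -0.   ]
 [ 0.966 -0.259 -0.   ]
 [-0.     0.    -1.   ]]
tin 0.5579601526260376 -0.06667926907539368 0.04437604919075966 fence -0.045470039751634585 -0.08291636612771988
```

Call:
move_arm(rows=[[0.0034,-0.0009,0,0,0],[0.0034,-0.0009,0,0,0],[0.0034,-0.0009,0,0,0],[0.0034,-0.0009,0,0,0],[0.0034,-0.0009,0,0,0],[0.0034,-0.0009,0,0,0],[0.0034,-0.0009,0,0,0],[0.0034,-0.0009,0,0,0],[0.0034,-0.0009,0,0,0],[0.0034,-0.0009,0,0,0]])

```text
clock: 14.13
tool_pos: [0.5437, -0.0917, 0.1867]
eef_rot: [0.724, 0.69, -0.0, -0.0]
contact_force: [-0.1, -2.4, 1.1]
opening: 0.004
finger_force: 1.4
```

Call:
move_arm(rows=[[0.0034,-0.0009,0,0,0],[0.0034,-0.0009,0,0,0],[0.0034,-0.0009,0,0,0],[0.0034,-0.0009,0,0,0],[0.0034,-0.0009,0,0,0],[0.0034,-0.0009,0,0,0],[0.0034,-0.0009,0,0,0],[0.0034,-0.0009,0,0,0],[0.0034,-0.0009,0,0,0],[0.0034,-0.0009,0,0,0]])

```text
clock: 14.97
tool_pos: [0.5364, -0.0573, 0.1867]
eef_rot: [0.724, 0.69, -0.0, -0.0]
contact_force: [-0.9, -2.7, 0.6]
opening: 0.006
finger_force: 1.3
```

```bash
python3 st.py; python3 tin.py
```

```text
14.9667 [ 0.53638893 -0.05727013  0.18666949] fence -0.06455281559907494 -0.06914434595059382 [ 0.16  0.94 -0.24  1.95  0.65  0.32 -0.65]
fence force [-1.50357242 -2.44816577  0.63113437] 
axes in tool (ex,ey,z)
 [[ 0.259  0.966 -0.   ]
 [ 0.966 -0.259 -0.   ]
 [-0.    -0.    -1.   ]]
tin 0.5417768955230713 2.7311965823173523e-05 0.04238440841436386 fence -0.047129182095707045 -0.014296607976993326
```

Call:
move_arm(rows=[[0.0034,-0.0009,0,0,0],[0.0034,-0.0009,0,0,0],[0.0034,-0.0009,0,0,0],[0.0034,-0.0009,0,0,0],[0.0034,-0.0009,0,0,0],[0.0034,-0.0009,0,0,0],[0.0034,-0.0009,0,0,0],[0.0034,-0.0009,0,0,0],[0.0034,-0.0009,0,0,0],[0.0034,-0.0009,0,0,0]])

```text
clock: 15.85
tool_pos: [0.529, -0.0229, 0.1867]
eef_rot: [0.724, 0.69, -0.0, -0.0]
contact_force: [0.6, -2.0, 0.8]
opening: 0.005
finger_force: 1.2
```

Call:
move_arm(rows=[[0.0034,-0.0009,0,0,0],[0.0034,-0.0009,0,0,0],[0.0034,-0.0009,0,0,0],[0.0034,-0.0009,0,0,0],[0.0034,-0.0009,0,0,0],[0.0034,-0.0009,0,0,0],[0.0029,-0.0008,0,0,0],[0.0019,-0.0005,0,0,0]])

```text
clock: 16.52
tool_pos: [0.5235, 0.0028, 0.1867]
eef_rot: [0.724, 0.69, 0.0, -0.0]
contact_force: [-0.6, -2.0, -0.1]
opening: 0.003
finger_force: 1.2
```

```bash
python3 st.py; python3 tin.py pics/s2.png
```

```text
16.5167 [0.52353809 0.00281522 0.18671385] fence -0.06436055150675447 -0.0077019916297444025 [ 0.02  0.93 -0.2   2.    0.63  0.27 -0.75]
fence force [-1.05022485 -1.80000683 -0.11801689] 
axes in tool (ex,ey,z)
 [[ 0.258  0.966  0.   ]
 [ 0.966 -0.258  0.   ]
 [ 0.    -0.    -1.   ]]
tin 0.5309234857559204 0.06620913743972778 0.04473952576518059 fence -0.04369135075460433 0.052679365428695675
```

View pics/s2.png

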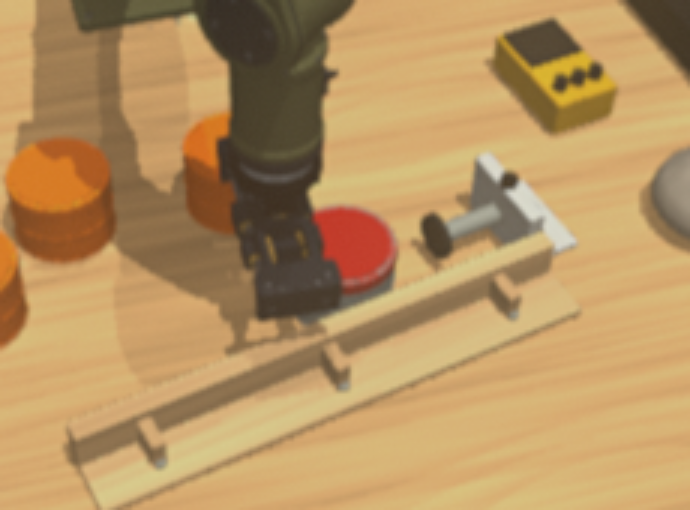

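The tin is against the fence, with its lid at crop (350,250). The pad disc at crop (437,235) is still a few centimetres ahead. I'll go slower.

Call:
move_arm(rows=[[0.0014,-0.0004,0,0,0],[0.0014,-0.0004,0,0,0],[0.0014,-0.0004,0,0,0],[0.0014,-0.0004,0,0,0],[0.0014,-0.0004,0,0,0],[0.0014,-0.0004,0,0,0],[0.0014,-0.0004,0,0,0],[0.0014,-0.0004,0,0,0],[0.0014,-0.0004,0,0,0],[0.0014,-0.0004,0,0,0]])

```text
clock: 17.4
tool_pos: [0.5203, 0.0165, 0.1867]
eef_rot: [0.724, 0.69, -0.0, 0.0]
contact_force: [0.5, -2.3, -0.2]
opening: 0.002
finger_force: 1.1
```

Call:
move_arm(rows=[[0.00097,-0.00026,0,0,0],[0.00097,-0.00026,0,0,0],[0.00097,-0.00026,0,0,0],[0.00097,-0.00026,0,0,0],[0.00097,-0.00026,0,0,0]])

```text
clock: 17.82
tool_pos: [0.5192, 0.0213, 0.1867]
eef_rot: [0.724, 0.69, -0.0, 0.0]
contact_force: [-0.7, -2.2, 0.4]
opening: 0.008
finger_force: 1.2
```

Call:
move_arm(rows=[[0.00097,-0.00026,0,0,0],[0.00097,-0.00026,0,0,0],[0.00097,-0.00026,0,0,0]])

```text
clock: 18.07
tool_pos: [0.5186, 0.0243, 0.1867]
eef_rot: [0.724, 0.69, -0.0, 0.0]
contact_force: [-0.4, -2.5, -0.6]
opening: 0.006
finger_force: 1.2
```

Call:
move_arm(rows=[[0.00097,-0.00026,0,0,0],[0.00097,-0.00026,0,0,0],[0.00097,-0.00026,0,0,0]])

```text
clock: 18.32
tool_pos: [0.518, 0.0273, 0.1867]
eef_rot: [0.724, 0.69, -0.0, 0.0]
contact_force: [-0.7, -2.3, -0.3]
opening: 0.005
finger_force: 1.2
```

Call:
move_arm(rows=[[0.00097,-0.00026,0,0,0]])

```text
clock: 18.4
tool_pos: [0.5177, 0.0283, 0.1867]
eef_rot: [0.724, 0.69, -0.0, 0.0]
contact_force: [0.3, -2.2, -0.5]
opening: 0.004
finger_force: 1.2
```

Call:
move_arm(rows=[[0.00097,-0.00026,0,0,0],[0.00097,-0.00026,0,0,0],[0.00097,-0.00026,0,0,0]])

```text
clock: 18.65
tool_pos: [0.5171, 0.0312, 0.1867]
eef_rot: [0.724, 0.69, -0.0, 0.0]
contact_force: [-0.2, -2.0, -0.5]
opening: 0.007
finger_force: 1.2
```

Call:
move_arm(rows=[[0.00097,-0.00026,0,0,0]])

```text
clock: 18.73
tool_pos: [0.5169, 0.0322, 0.1867]
eef_rot: [0.724, 0.69, -0.0, 0.0]
contact_force: [0.7, -2.3, -0.2]
opening: 0.001
finger_force: 1.2
```

Call:
move_arm(rows=[[0.00097,-0.00026,0,0,0],[0.00097,-0.00026,0,0,0],[0.00097,-0.00026,0,0,0]])

```text
clock: 18.98
tool_pos: [0.5162, 0.0352, 0.1867]
eef_rot: [0.724, 0.69, -0.0, 0.0]
contact_force: [-0.5, -2.2, -0.2]
opening: 0.002
finger_force: 1.2
```

Call:
move_arm(rows=[[0.00097,-0.00026,0,0,0]])

```text
clock: 19.07
tool_pos: [0.516, 0.0361, 0.1867]
eef_rot: [0.724, 0.69, -0.0, 0.0]
contact_force: [0.5, -2.8, -0.1]
opening: 0.008
finger_force: 1.2
```

Call:
move_arm(rows=[[0.00097,-0.00026,0,0,0],[0.00097,-0.00026,0,0,0],[0.00097,-0.00026,0,0,0]])

```text
clock: 19.32
tool_pos: [0.5154, 0.0391, 0.1867]
eef_rot: [0.724, 0.69, 0.0, 0.0]
contact_force: [0.4, -2.7, -0.7]
opening: 0.007
finger_force: 1.1
```

Call:
move_arm(rows=[[0.00097,-0.00026,0,0,0]])

```text
clock: 19.4
tool_pos: [0.5152, 0.0401, 0.1867]
eef_rot: [0.724, 0.69, 0.0, 0.0]
contact_force: [-0.4, -2.9, -0.1]
opening: 0.006
finger_force: 1.1
```

Call:
move_arm(rows=[[0.00097,-0.00026,0,0,0],[0.00097,-0.00026,0,0,0],[0.00097,-0.00026,0,0,0]])

```text
clock: 19.65
tool_pos: [0.5145, 0.043, 0.1867]
eef_rot: [0.724, 0.69, -0.0, 0.0]
contact_force: [-0.8, -2.0, 0.3]
opening: 0.008
finger_force: 1.1
```

Call:
move_arm(rows=[[0.00097,-0.00026,0,0,0]])

```text
clock: 19.73
tool_pos: [0.5144, 0.044, 0.1867]
eef_rot: [0.724, 0.69, 0.0, 0.0]
contact_force: [-0.9, -2.7, -0.2]
opening: 0.005
finger_force: 1.1
```

Call:
move_arm(rows=[[0.00097,-0.00026,0,0,0],[0.00097,-0.00026,0,0,0]])

```text
clock: 19.9
tool_pos: [0.5139, 0.046, 0.1867]
eef_rot: [0.724, 0.69, 0.0, 0.0]
contact_force: [0.1, -2.1, 0.4]
opening: 0.003
finger_force: 1.1
```

Call:
move_arm(rows=[[0.00097,-0.00026,0,0,0],[0.00097,-0.00026,0,0,0]])

```text
clock: 20.07
tool_pos: [0.5135, 0.0479, 0.1867]
eef_rot: [0.724, 0.69, 0.0, 0.0]
contact_force: [1.2, -3.1, 0.4]
opening: 0.001
finger_force: 1.1
```

Call:
move_arm(rows=[[0.00097,-0.00026,0,0,0],[0.00097,-0.00026,0,0,0]])

```text
clock: 20.23
tool_pos: [0.5132, 0.0492, 0.1867]
eef_rot: [0.724, 0.69, -0.0, 0.0]
contact_force: [0.7, -5.2, 0.3]
opening: 0.002
finger_force: 2.5
```

Call:
move_arm(rows=[[0.00097,-0.00026,0,0,0],[0.00097,-0.00026,0,0,0]])

```text
clock: 20.4
tool_pos: [0.5128, 0.0503, 0.1867]
eef_rot: [0.725, 0.689, -0.001, 0.001]
contact_force: [1.5, -6.1, 0.8]
opening: 0.01
finger_force: 3.7
```

Call:
move_arm(rows=[[0.00097,-0.00026,0,0,0],[0,0,0,0,0]])

```text
clock: 20.57
tool_pos: [0.5126, 0.0507, 0.1868]
eef_rot: [0.725, 0.689, -0.001, 0.001]
contact_force: [1.0, -7.3, -0.1]
opening: 0.003
finger_force: 3.7
```

Call:
move_arm(rows=[[0.00097,-0.00026,0,0,0],[0,0,0,0,0]])

```text
clock: 20.73
tool_pos: [0.5124, 0.0511, 0.1868]
eef_rot: [0.725, 0.689, -0.002, 0.002]
contact_force: [0.4, -8.2, 0.3]
opening: 0.008
finger_force: 4.2
```

```bash
python3 st.py
```

```text
20.7333 [0.51241778 0.05112741 0.18676348] fence -0.06497547132162255 0.0418684169258536 [-0.09  0.93 -0.16  2.03  0.6   0.24 -0.83]
fence force [-1.38946789 -8.08359573  0.34474804] 
axes in tool (ex,ey,z)
 [[ 0.262  0.965 -0.002]
 [ 0.965 -0.262 -0.005]
 [-0.005 -0.    -1.   ]]
```

Call:
move_arm(rows=[[0.00097,-0.00026,0,0,0],[0.0005,0,0,0,0],[0,0,0,0,0]])

```text
clock: 20.98
tool_pos: [0.5123, 0.0517, 0.1868]
eef_rot: [0.725, 0.688, -0.002, 0.002]
contact_force: [1.4, -10.0, 0.6]
opening: 0.007
finger_force: 5.2
```

Call:
move_arm(rows=[[0,0,0,0,0],[0,0,0,0,0],[0,0,0,0,0],[0,0,0,0,0],[0,0,0,0,0],[0,0,0,0,0],[0,0,0,0,0],[0,0,0,0,0],[0,0,0,0,0],[0,0,0,0,0]])

```text
clock: 21.82
tool_pos: [0.5123, 0.0517, 0.1868]
eef_rot: [0.725, 0.688, -0.002, 0.002]
contact_force: [0.8, -9.6, 1.1]
opening: -0.0
finger_force: 5.2
```

Call:
move_arm(rows=[[0,0,0,0,0],[0,0,0,0,0],[0,0,0,0,0]])

```text
clock: 22.07
tool_pos: [0.5122, 0.0517, 0.1868]
eef_rot: [0.725, 0.688, -0.002, 0.002]
contact_force: [1.3, -9.7, 1.4]
opening: 0.005
finger_force: 5.2
```

Pressed at about 8 N for over a second. Now I'll back off gently.

Call:
move_arm(rows=[[-0.0005,0.00013,0,0,0],[-0.0005,0.00013,0,0,0],[-0.0005,0.00013,0,0,0],[-0.0005,0.00013,0,0,0],[-0.0005,0.00013,0,0,0],[-0.0005,0.00013,0,0,0],[-0.0005,0.00013,0,0,0],[-0.0005,0.00013,0,0,0],[-0.0005,0.00013,0,0,0],[-0.0005,0.00013,0,0,0]])

```text
clock: 22.9
tool_pos: [0.513, 0.0499, 0.1867]
eef_rot: [0.724, 0.69, -0.0, 0.0]
contact_force: [0.1, -4.6, -0.3]
opening: 0.006
finger_force: 2.0
```

Call:
move_arm(rows=[[-0.0005,0.00013,0,0,0],[-0.0005,0.00013,0,0,0],[-0.0005,0.00013,0,0,0],[-0.0005,0.00013,0,0,0],[-0.0005,0.00013,0,0,0],[-0.0005,0.00013,0,0,0],[-0.0005,0.00013,0,0,0],[-0.0005,0.00013,0,0,0],[-0.0005,0.00013,0,0,0],[-0.0005,0.00013,0,0,0]])

```text
clock: 23.73
tool_pos: [0.5142, 0.0452, 0.1867]
eef_rot: [0.724, 0.69, 0.0, 0.0]
contact_force: [-0.3, 1.8, 0.7]
opening: 0.008
finger_force: 0.0
```

Call:
move_arm(rows=[[-0.002,0.0005,0,0,0],[-0.003,0.0008,0,0,0],[-0.006,0.0016,0,0,0],[-0.01,0.0026,0,0,0],[-0.015,0.004,0,0,0],[0,0,0,0,0],[0,0,0,0,0]])

```text
clock: 24.32
tool_pos: [0.522, 0.007, 0.1867]
eef_rot: [0.725, 0.689, -0.0, 0.0]
contact_force: [-0.4, 1.2, 0.3]
opening: 0.004
finger_force: 0.0
```

```bash
python3 st.py; python3 tin.py pics/s3.png
```

```text
24.3167 [0.52201017 0.00703029 0.18667922] fence -0.06495918962745993 -0.003258799155775389 [ 0.01  0.93 -0.19  2.01  0.63  0.26 -0.76]
fence force [-0.16809253  1.2360801   0.30242086] 
axes in tool (ex,ey,z)
 [[ 0.262  0.965  0.   ]
 [ 0.965 -0.262 -0.001]
 [-0.001  0.    -1.   ]]
tin 0.5219631195068359 0.10549158602952957 0.044975269585847855 fence -0.044111685062453734 0.09296756390870571
```

View pics/s3.png

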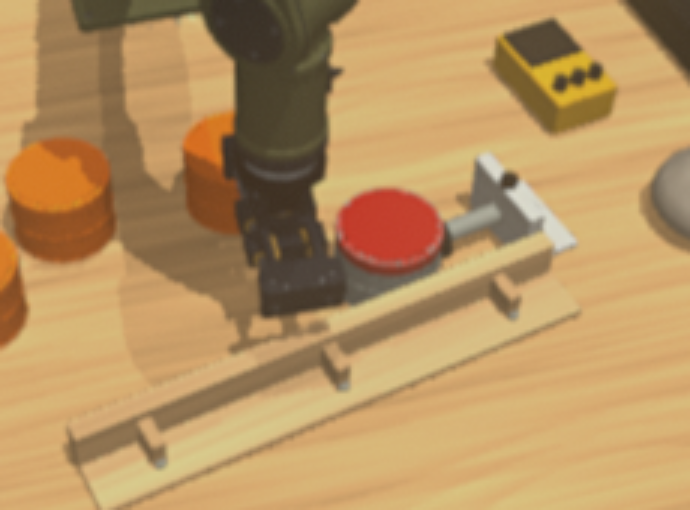

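The tin (crop (390,230)) stands against both the fence and the pad, and the gripper is about 40 mm clear. I'll lift away and check the residual force.

Call:
move_arm(rows=[[0,0,-0.02,0,0],[0,0,-0.025,0,0],[0,0,-0.025,0,0],[0,0,-0.025,0,0],[0,0,-0.02,0,0],[0,0,0,0,0],[0,0,0,0,0],[0,0,0,0,0]])

```text
clock: 25.03
tool_pos: [0.5215, 0.009, 0.3011]
eef_rot: [0.724, 0.69, -0.0, -0.0]
contact_force: [-0.0, 0.3, 0.1]
opening: 0.002
finger_force: 0.0
```

```bash
python3 st.py; python3 tin.py
```

```text
25.0333 [0.52145735 0.00903643 0.30106942] fence -0.06507370587347139 -0.0011810903018933984 [ 0.12  0.74 -0.38  1.96  0.51  0.54 -0.66]
fence force [0.03287817 0.30301443 0.13949755] 
axes in tool (ex,ey,z)
 [[ 0.258  0.966 -0.001]
 [ 0.966 -0.258  0.   ]
 [-0.    -0.001 -1.   ]]
tin 0.5219631195068359 0.10549158602952957 0.044975269585847855 fence -0.044111685062453734 0.09296756390870571
```

```bash
python3 -c "
from plant import r
print(r.finish_job())"
```

```text
the job is handed in; nothing more can be done
None
```

I handed the job in with the tin standing against both the fence and the pad, after pressing it on the pad at about 8 N (estimated) for just over a second. The last picture shows it touching the pad, but I couldn't measure the resting pad force, and the hand-in returned no verdict.

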